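Vent the dry-storage case and crack its sealed lid open

ROBOT

A 7-joint arm with a two-finger parallel gripper is mounted at the origin on a cart in front of the work surface, level with it; the furniture and walls round the work are solid. World frame = base frame: x ahead of the robot, y to its left, z up, the work surface at z = 0. Lengths are in m, angles in rad, forces in N, time in s.
With the tool pointing down it reaches from about 0.425 to 0.875 m from the base axis. Payload 4.7 kg.
Tool frame: the origin (TCP) lies midway between the tips of the shut fingers; the grasp point (between the pads) lies ctrl.grasp_offset behind it (ctrl.grasp_offset is the distance from the TCP to the grasp point, in m); z points along the fingers, y is the line along which they close (so a half turn about z gives the same grasp; the last joint's range is limited). The gripper opens to 87 mm and grips with 3 to 60 N. Pads are 19 mm wide; open, the fingers measure 117 mm over their backs; the gripper's body (75 mm by 190 mm) begins 51 mm behind the grasp point.
Start: joints at [1.145, 0.321, -0.07, 1.45, 0.023, 1.371, -0.057], TCP at [0.277, -0.588, 0.223] pointing down, gripper open.
Joint ranges: [-2.86, 2.86], [-0.3, 2.09], [-1.38, 1.24], [0.06, 2.45], [-1.56, 4.7], [0.09, 2.05], [-2.69, 2.69]. Speed limits (rad/s): [2.57, 2.57, 3.14, 3.14, 3.14, 3.14, 3.14].

INTERFACE

Orientations are given as a rotation vector (axis times angle).
In Python, from bench import ctrl gives the robot as it stands. The module is installed in compiled form; this text tells all that it offers.
- The arm moves only by the tool jog_arm, never from a script. Its argument "moves" is one flat list of numbers, 7 for each row, row after row: the shift along the tool's x, y, z in units of 30 cm (1.0 is 30 cm), then the turn, a rotation vector about the tool's x, y, z in units of 60 degrees (1.0 is 60 degrees), then the gripper's target within -1 to 1 (fully open at 1, half-way at 0, shut at -1). In form: [x, y, z, wx, wy, wz, fingers, x, y, z, wx, wy, wz, fingers, ...]. A call has exactly 8 rows; each row is the pose to reach, as a shift and turn from the pose commanded when the call began, along the tool's axes at that moment; what a row does not reach only later rows make up. A row lasts 1/8 s, in which the tool goes at most 62.5 mm and 10.7 degrees, less where a joint would pass 70% of its speed; a pose out of reach is approached as far as the arm can. A call with a number of a shift or a turn outside -1 to 1 is refused whole. A call with a gripper value outside its range is refused whole. The fingers move at their own pace and stop on an object; "newtons" is the grip in N (left out, the last holds). Time passes only in rows, so rows that repeat a pose let the fingers close, or fill a call up. It gives the time, the measured TCP pose, the force, the opening and the grip force at its end, in the units of the state.
- ctrl.get_state(): the state, without advancing time (a new reading comes with each control period).
- ctrl.get_image(name): name is "scene" or "top" or "wrist"; returns a dict with "pixels" (420x560x3 uint8, red, green, blue), "fx", "fy", "cx", "cy" (pixels), "xyz" and "rotation" of the camera in the world; the wrist camera has in their place "tool_from_camera" (4x4, takes a point from camera to tool coordinates, whose origin is the TCP and whose axes are the flange's). Camera axes: x right, y up, looking along -z (the intrinsics and any distortion apply to the point x, -y, -z); pixel columns grow to the right and rows downward; lengths in m; the calibration is good to about 2 mm. The wrist camera is an equidistant fisheye: a pixel r from the principal point sees the ray r / f radians off the axis. A picture is of the moment at which its call begins: read the wrist's pose just before it. There is no depth.
- ctrl.close_job(): hands the job in; it is judged then, once.
The state is a dict: "time": time; "joint_positions": joint angles; "qd": joint speeds; "joint_torque": joint torques, N m; "position": TCP position; "tool_rot": TCP orientation; "ft_force": force on the tool from outside, world axes, zero at the start; "torque": the same for the moment, N m; "grip_width": opening from 0.0 (shut) to 1.0 (fully open); "grip_force": force on a finger pad.
Only numpy, scipy, OpenCV 4.12 (cv2) and the standard library are available. Lean on these libraries where they do the work, as an engineer would, in place of code of your own. Each camera call takes 0.05 s, during which the arm holds its last target. There are 200 camera calls.

TASK

The spare-parts dry case on the bench is sealed shut. First let air in: pull the sprung black vent knob straight up to its stop, keep it there for about a second and a half with the lid still shut, then let it spring fully back down. Then take the lid by its bar handle, break it free of its sticky seal without flinging it wide open, and finish while holding it still and slightly open, its front edge about three centimetres up; leave the other things on the bench and on the case where they are.

Things in the scene. Friction and masses are not known exactly. Their poses are not given: they have to be found in the camera images.
- dry_box: Grey dry-storage case, fixed to the bench: 200 mm deep (its x), 260 mm wide (its y), 88 mm high shut. Origin: centre of its underside; x points from front (handle side) to back (hinge side), y left, z up; yaw up to 0.35 either way. The lid covers the right-hand 200 mm; the left-hand 60 mm is a fixed deck, flush with the shut lid, with the vent knob near its front and a small loose box near its back.
- lid_handle (a point): Middle of the lid's handle: a round steel bar 12 mm thick, 84 mm long between two posts, along the case's y, its centre 30 mm above the lid's upper face (118 mm above the bench when shut), free space under it 24 mm. It lies 165 mm in front of the hinge line, 35 mm behind the front edge, mid-width of the lid. Axes: as the case when shut, tilting with the lid.
- lid_hinge (a point): Middle of the lid's hinge line, at the back of the case, 78 mm above the bench; the hinge axis is the case's y axis.
- lid_edge (a point): Middle of the lid's front lower edge, 200 mm in front of the hinge line; its height is 78 mm with the lid shut, about 108 mm with the lid slightly open as asked.
- lid (a joint): Lid angle, rad: 0 shut, up to 1.3 open; 0.15 is a front edge 30 mm up. Lid: grey frame, clear pane, 200 x 200 x 10 mm, 0.5 kg. The seal grips at the front edge: it takes about 14 to 18 N up at the handle (3 N of it weight) to start; the pull falls as the edge rises and the seal is gone at about 9 mm (0.045 rad), leaving the weight. If let go it drops back onto the seal (under 0.05).
- vent_knob (a point): Centre of the vent knob's grip: an upright black cylinder 25 mm across, 26 mm high, its centre 27 mm above the deck (115 mm above the bench when down), at x = -40 mm, y = +100 mm in the frame of the case. Beneath it a 12 mm stem in a 34 mm collar 6 mm high. Axes as the case.
- vent (a joint): Height in m to which the vent knob is pulled up: 0 down (sprung home), 0.016 at its stop. Its spring pulls down with 3 N at the bottom and 6.5 N at the stop; it springs back when let go.
- fuse_box: Bystander: small printed carton, 30 x 47 x 20 mm, loose on the back part of the case's left deck. Origin at its underside.
- mug: Bystander: yellow mug with scissors and pens in it, 86 x 123 x 159 mm high, left of the case. Origin at its underside.
- keys: Bystander: bunch of keys, 104 x 115 x 8 mm, front left. Origin at its underside.
- wrench: Bystander: combination spanner, 153 mm long, 8 mm thick, to the right of the case. Origin at its underside.
- screwdriver: Bystander: screwdriver with red handle, 185 mm long, 23 mm thick, front right. Origin at its underside.
- bolt: Bystander: bolt with nut, 52 mm long, 20 mm thick, right. Origin at its underside.

How it is judged:
On the way, in this order (a step that is already met when the one before it is completed fails the run):
1. the vent knob is held up at its stop (within 3 mm) for a second while the lid is still shut (value of joint vent above 0.013 m and value of joint lid below 0.02 rad), for 1 s.
2. the vent knob is let go and springs back home while the lid is still shut (value of joint vent below 0.002 m and value of joint lid below 0.02 rad), for 0.1 s.
3. the lid is broken free of the seal and is lifted by the fingers (value of joint lid above 0.08 rad and contact force between the fingers and lid above 1 N), for 0.2 s.
At the end, for the whole second after the job is handed in: The fingers hold the lid still (under 0.05 rad/s) and slightly open, at 0.09 to 0.25 rad (front edge 18 to 50 mm up), bearing on it with more than 1 N; the vent knob is back down (within 3 mm) (value of joint lid between 0.09 and 0.25 rad and velocity of joint lid between -0.05 and 0.05 rad/s and contact force between the fingers and lid above 1 N and value of joint vent below 0.003 m); the arm keeps its last pose, push and grip.
It fails at once if the lid is flung open beyond 0.5 rad (front edge 96 mm up) (value of joint lid above 0.5 rad).
It fails at once if a bystander is moved by more than 30 mm (distance of any of fuse_box, mug, keys, wrench, screwdriver, bolt from where it was at the start of the episode above 0.03 m).
It also fails if it takes over 48 s, if anything falls off the work surface, if the arm or the gripper's body presses on something with over 40 N, if the wrist force passes 120 N, or if a joint passes its speed limit or range.

## Working session

There is one attempt and no reset: what is moved stays moved. The work goes in short steps, Python scripts to look and compute and a tool call to move; the robot and the scene stay as the last step left them, time stands still between calls to the robot, and variables do not carry over. Pictures are saved under pics/ and viewed, at most 10 in all, crops included, and the job is handed in when it is done.

Besides the shell and the picture viewer there is one more tool, called after ">>>" as a command line: name --argument value ..., lists and objects as JSON in quotes. jog_arm: Moves the arm, as the interface text tells. Its arguments: {"type":"object","properties":{"moves":{"type":"array"},"newtons":{"type":"number"}},"required":["moves"]}

```bash
mkdir -p pics; python3 - <<'E'
from bench import ctrl
import cv2,numpy as np
print(ctrl.grasp_offset); s=ctrl.get_state()
print({k:np.round(v,3) for k,v in s.items()})
for n in ("scene","top"):
    d=ctrl.get_image(n); cv2.imwrite(f"pics/{n}0.png",d["pixels"][:,:,::-1])
    print(n,{k:np.round(v,4).tolist() for k,v in d.items() if k!="pixels"})
E
```

```text
0.0187
{'time': np.float64(0.0), 'joint_positions': array([ 1.145,  0.322, -0.07 ,  1.452,  0.023,  1.371, -0.057]), 'qd': array([-0.002, -0.001, -0.001, -0.001, -0.001,  0.001,  0.001]), 'joint_torque': array([-0.0000e+00, -4.9129e+01, -4.0400e-01, -3.1253e+01, -6.4000e-02,
        4.4000e-02,  0.0000e+00]), 'position': array([ 0.276, -0.588,  0.221]), 'tool_rot': array([-3.064e+00, -6.850e-01,  1.000e-03]), 'ft_force': array([-0.277,  0.45 ,  0.449]), 'torque': array([0.01 , 0.014, 0.005]), 'grip_force': np.float64(0.0), 'grip_width': np.float64(0.999)}
scene {'fx': 428.2366, 'fy': 428.2366, 'cx': 284.6141, 'cy': 213.3195, 'xyz': [-0.389, 0.5021, 0.8512], 'rotation': [0.5733, -1.0094, -1.911]}
top {'fx': 508.316, 'fy': 508.316, 'cx': 283.8595, 'cy': 209.5424, 'xyz': [-0.3522, -0.3555, 1.2808], 'rotation': [0.6037, -0.415, -1.1899]}
```

View pics/scene0.png

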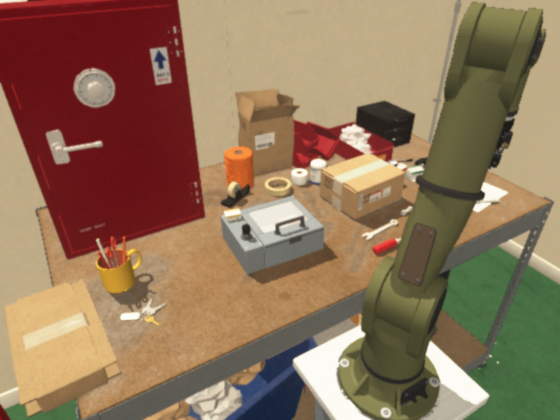

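View pics/top0.png

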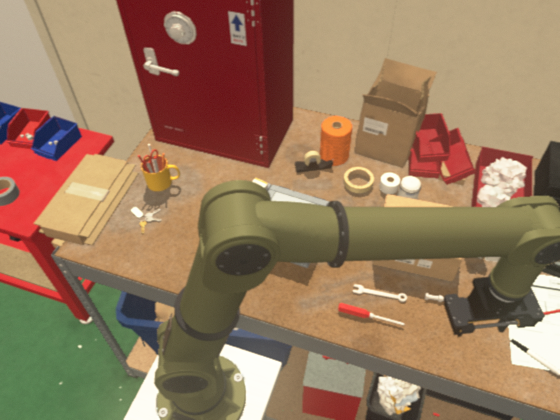

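The scene view shows the case at about (272,235), with the knob near (246,231), the handle bar near (290,223) and the fuse box near (232,214). In the top view the arm hides the case. I'll enlarge the case in the scene view.

```bash
cat > h.py <<'E'
import numpy as np,cv2
from scipy.spatial.transform import Rotation as R
def ray(d,u,v):
    p=np.array([(u-d["cx"])/d["fx"],-(v-d["cy"])/d["fy"],-1.])
    return np.array(d["xyz"]),R.from_rotvec(d["rotation"]).apply(p)
def plane(d,u,v,z):
    o,r=ray(d,u,v); return o+r*(z-o[2])/r[2]
def proj(d,P):
    q=R.from_rotvec(d["rotation"]).inv().apply(np.asarray(P)-np.array(d["xyz"]))
    return np.c_[d["cx"]+d["fx"]*q[...,0]/-q[...,2],d["cy"]-d["fy"]*q[...,1]/-q[...,2]]
E
python3 - <<'E'
import cv2
i=cv2.imread("pics/scene0.png")[190:275,212:332]
cv2.imwrite("pics/c0.png",cv2.resize(i,None,fx=6.5,fy=6.5,interpolation=cv2.INTER_CUBIC))
E
```

```text
(no output)
```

View pics/c0.png

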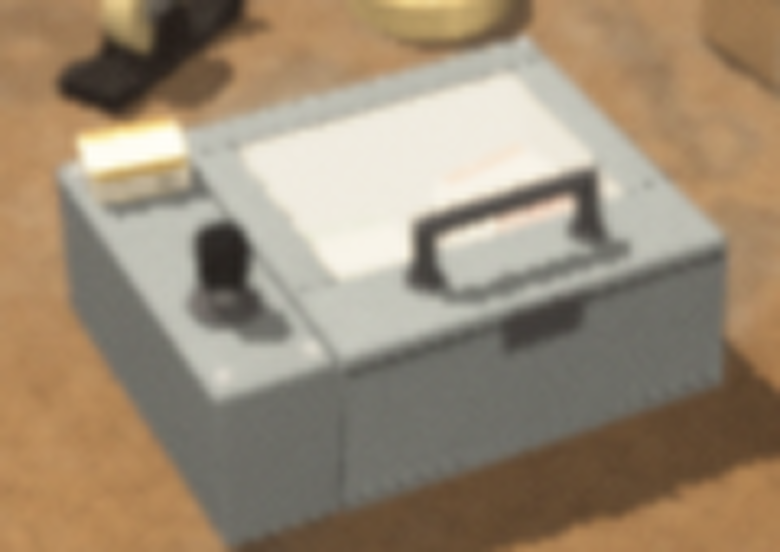

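The crop shows these top corners: front-left (218,402), front-right (727,240), back-right (525,40) and back-left (62,172). The knob grip is centred at (222,258), and the bar runs from (425,222) to (592,178).

```bash
python3 - <<'E'
from h import *
from bench import ctrl
d=ctrl.get_image("scene"); k=120*6.5/780
f=lambda u,v,z:plane(d,212-.5+(u+.5)/6.5,190-.5+(v+.5)/6.5,z)
C=[f(218,402,.088),f(727,240,.088),f(525,40,.088),f(62,172,.088)]
for n,p in zip("FL FR BR BL".split(),C): print(n,p.round(4))
print([np.linalg.norm(C[i]-C[(i+1)%4]).round(3) for i in range(4)])
m=np.array([[-.1,.13],[-.1,-.13],[.1,-.13],[.1,.13]]); W=np.array(C)[:,:2]
w=W-W.mean(0); yaw=np.arctan2((m[:,0]*w[:,1]-m[:,1]*w[:,0]).sum(),(m*w).sum()); c=W.mean(0)
Rz=np.array([[np.cos(yaw),-np.sin(yaw)],[np.sin(yaw),np.cos(yaw)]])
print("c",c,"yaw",yaw,"res",(w-m@Rz.T).round(4).tolist())
K=c+Rz@[-.04,.1];H=c+Rz@[-.065,-.03]; print("knob model",K,"handle model",H)
print("knob meas",f(222,258,.115),"bar",f(425,222,.118),f(592,178,.118),(f(425,222,.118)+f(592,178,.118))/2)
s=ctrl.get_state();print(R.from_rotvec(s["tool_rot"]).as_matrix().round(3))
E
```

```text
FL [0.465  0.1223 0.088 ]
FR [ 0.4505 -0.134   0.088 ]
BR [ 0.6479 -0.145   0.088 ]
BL [0.6594 0.1095 0.088 ]
[np.float64(0.257), np.float64(0.198), np.float64(0.255), np.float64(0.195)]
c [ 0.55570053 -0.01179835] yaw -0.05452179804753523 res [[0.0021, -0.0012], [0.0017, 0.0022], [-0.0006, 0.002], [-0.0032, -0.003]]
knob model [0.52120945 0.09023285] handle model [ 0.48916228 -0.03821161]
knob meas [0.5241178 0.0894845 0.115    ] bar [4.98234367e-01 2.55157502e-04 1.18000000e-01] [ 0.48909076 -0.08331424  0.118     ] [ 0.49366256 -0.04152954  0.118     ]
[[ 0.905  0.426 -0.001]
 [ 0.426 -0.905  0.001]
 [-0.    -0.001 -1.   ]]
```

The edges measure 0.257 and 0.197 against 0.26 and 0.20, so the fit is good. The case is centred at (0.556,-0.012) with yaw of about -0.055. The knob is near (0.523,0.090) and the handle near (0.491,-0.040). Next I'll move above the case for a close look.

>>> jog_arm --moves '[0.05,-0.05,-0.1,0,0,0,1,0.16,-0.16,-0.2,0,0,0,1,0.28,-0.28,-0.25,0,0,0,1,0.4,-0.4,-0.27,0,0,0,1,0.52,-0.52,-0.27,0,0,0,1,0.64,-0.64,-0.27,0,0,0,1,0.74,-0.75,-0.27,0,0,0,1,0.79,-0.8,-0.27,0,0,0,1]' --newtons 30

```text
time: 1.15
position: [0.3899, -0.2672, 0.3036]
tool_rot: [3.064, 0.691, 0.0]
ft_force: [-0.1, 0.4, -0.3]
grip_width: 1.0
grip_force: 0.0
```

>>> jog_arm --moves '[0.05,-0.05,0,0,0,0.04,1,0.16,-0.16,0,0,0,0.1,1,0.28,-0.28,0,0,0,0.18,1,0.4,-0.4,0,0,0,0.26,1,0.52,-0.52,0,0,0,0.34,1,0.64,-0.64,0,0,0,0.42,1,0.74,-0.75,0,0,0,0.47,1,0.79,-0.8,0,0,0,0.48,1]'

```text
time: 2.15
position: [0.5012, 0.0512, 0.3035]
tool_rot: [-3.14, 0.093, 0.0]
ft_force: [0.2, -0.8, -0.1]
grip_width: 1.003
grip_force: 0.0
```

```bash
python3 - <<'E'
from h import *
from bench import ctrl
import pickle
s=ctrl.get_state(); d=ctrl.get_image("wrist"); pickle.dump((s,d),open("w1.pkl","wb"))
print(s["time"],s["position"].round(4),R.from_rotvec(s["tool_rot"]).as_matrix().round(3),s["joint_positions"].round(2))
print({k:np.round(v,4).tolist() for k,v in d.items() if k!="pixels"})
cv2.imwrite("pics/w1.png",d["pixels"][:,:,::-1])
E
```

```text
2.15 [0.5012 0.0512 0.3035] [[ 0.998 -0.059 -0.   ]
 [-0.059 -0.998  0.001]
 [-0.    -0.001 -1.   ]] [ 0.59  0.01 -0.74  1.65  0.    1.48 -1.78]
{'fx': 325.1923, 'fy': 325.1923, 'cx': 285.5854, 'cy': 213.1417, 'tool_from_camera': [[0.0006, 0.9556, 0.2946, 0.0815], [1.0, -0.0003, -0.0008, 0.0003], [-0.0007, 0.2946, -0.9556, -0.1628], [0.0, 0.0, 0.0, 1.0]]}
```

View pics/w1.png

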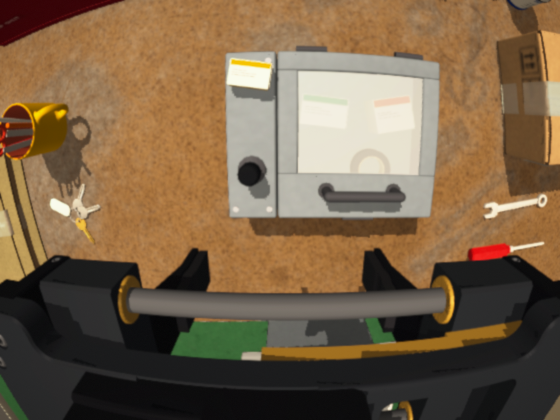

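The wrist view shows the knob top centred at (249,173) and the bar from (325,195) to (404,196). The top corners are at about (228,54), (439,63), (430,216) and (230,217).

```bash
cat >> h.py <<'E'
def wray(s,d,u,v):
    a,b=u-d["cx"],v-d["cy"]; r=np.hypot(a,b); t=r/d["fx"]
    c=np.array([np.sin(t)*a/r,-np.sin(t)*b/r,-np.cos(t)])
    T=np.array(d["tool_from_camera"]); Rt=R.from_rotvec(s["tool_rot"])
    return Rt.apply(T[:3,3])+s["position"],Rt.apply(T[:3,:3]@c)
def wplane(s,d,u,v,z):
    o,r=wray(s,d,u,v); return o+r*(z-o[2])/r[2]
E
python3 - <<'E'
from h import *
import pickle
s,d=pickle.load(open("w1.pkl","rb"))
g=d["pixels"].max(2)
def comp(x0,y0,x1,y1,th):
    n,l,st,ce=cv2.connectedComponentsWithStats((g[y0:y1,x0:x1]<th).astype(np.uint8))
    i=1+st[1:,4].argmax(); print(st[i],ce[i]+[x0,y0]); return ce[i]+[x0,y0]
k=comp(232,150,270,195,50); b=comp(315,180,412,208,65)
print("knob",wplane(s,d,*k,.118),wplane(s,d,249,173,.128))
A,B=wplane(s,d,327,196,.118),wplane(s,d,402,197,.118)
print("bar",wplane(s,d,*b,.118),A,B,np.arctan2(-(A-B)[0],(A-B)[1]))
C=[wplane(s,d,u,v,.088) for u,v in ((230,217),(430,216),(439,63),(228,54))]
print(np.round(C,4),[np.linalg.norm(C[i]-C[(i+1)%4]).round(3) for i in range(4)])
E
```

```text
[  6  12  24  24 423] [249.69739953 173.62411348]
[ 7  7 10  9 54] [325.46296296 190.2962963 ]
knob [0.52269924 0.08860578 0.118     ] [0.52514034 0.08806648 0.128     ]
bar [0.49917768 0.00671469 0.118     ] [0.4925853  0.00517258 0.118     ] [ 0.48697191 -0.08299862  0.118     ] -0.06357891546806262
[[ 0.4652  0.1215  0.088 ]
 [ 0.4512 -0.1356  0.088 ]
 [ 0.6474 -0.1464  0.088 ]
 [ 0.6612  0.1076  0.088 ]] [np.float64(0.257), np.float64(0.197), np.float64(0.254), np.float64(0.196)]
```

The two views agree on the knob at (0.523,0.089), and the handle centre is at (0.490,-0.039) with yaw of about -0.06. I'll descend over the knob, then grip it.

>>> jog_arm --moves '[0.03,-0.06,0.1,0,0,0,0.6,0.065,-0.13,0.22,0,0,0,0.6,0.065,-0.13,0.36,0,0,0,0.6,0.065,-0.13,0.48,0,0,0,0.6,0.065,-0.13,0.57,0,0,0,0.6,0.065,-0.13,0.63,0,0,0,0.6,0.065,-0.13,0.67,0,0,0,0.6,0.065,-0.13,0.68,0,0,0,0.6]'

```text
time: 3.2
position: [0.5231, 0.0854, 0.0993]
tool_rot: [3.14, -0.099, -0.001]
ft_force: [0.3, 0.5, -1.1]
grip_width: 0.798
grip_force: 0.0
```

>>> jog_arm --moves '[0,0,0,0,0,0,-0.2,0,0,0,0,0,0,-0.5,0,0,0,0,0,0,-1,0,0,0,0,0,0,-1,0,0,0,0,0,0,-1,0,0,0,0,0,0,-1,0,0,0,0,0,0,-1,0,0,0,0,0,0,-1]' --newtons 30

```text
time: 4.2
position: [0.5236, 0.0901, 0.0998]
tool_rot: [-3.134, 0.094, -0.003]
ft_force: [1.7, 8.8, -1.7]
grip_width: 0.272
grip_force: 30.0
```

The opening of 23.7 mm matches the 25 mm knob, so the knob is gripped. Now I'll pull it up.

>>> jog_arm --moves '[0,0,-0.01,0,0,0,-1,0,0,-0.02,0,0,0,-1,0,0,-0.03,0,0,0,-1,0,0,-0.04,0,0,0,-1,0,0,-0.047,0,0,0,-1,0,0,-0.053,0,0,0,-1,0,0,-0.055,0,0,0,-1,0,0,-0.055,0,0,0,-1]'

```text
time: 5.2
position: [0.5235, 0.0901, 0.1157]
tool_rot: [-3.134, 0.094, -0.003]
ft_force: [2.8, 10.0, -6.8]
grip_width: 0.271
grip_force: 30.0
```

It has risen 15.9 mm and the force fits the spring. I'll nudge it slightly higher to feel the stop, then hold.

>>> jog_arm --moves '[0,0,-0.003,0,0,0,-1,0,0,-0.006,0,0,0,-1,0,0,-0.006,0,0,0,-1,0,0,-0.006,0,0,0,-1,0,0,-0.006,0,0,0,-1,0,0,-0.006,0,0,0,-1,0,0,-0.006,0,0,0,-1,0,0,-0.006,0,0,0,-1]'

```text
time: 6.2
position: [0.5234, 0.0901, 0.116]
tool_rot: [-3.133, 0.094, -0.002]
ft_force: [6.9, 9.3, -15.2]
grip_width: 0.273
grip_force: 30.0
```

>>> jog_arm --moves '[0,0,0,0,0,0,-1,0,0,0,0,0,0,-1,0,0,0,0,0,0,-1,0,0,0,0,0,0,-1,0,0,0,0,0,0,-1,0,0,0,0,0,0,-1,0,0,0,0,0,0,-1,0,0,0,0,0,0,-1]'

```text
time: 7.2
position: [0.5234, 0.0901, 0.116]
tool_rot: [-3.133, 0.094, -0.002]
ft_force: [7.9, 9.4, -16.2]
grip_width: 0.274
grip_force: 30.0
```

```bash
python3 - <<'E'
from h import *
from bench import ctrl
s=ctrl.get_state(); d=ctrl.get_image("scene")
print(s["time"],s["position"].round(4),s["ft_force"].round(1),s["joint_positions"].round(2))
cv2.imwrite("pics/s2.png",cv2.resize(d["pixels"][150:290,190:370,::-1],None,fx=4,fy=4,interpolation=cv2.INTER_CUBIC))
E
```

```text
7.2 [0.5234 0.0901 0.116 ] [  7.9   9.4 -16.2] [ 0.49  0.22 -0.78  1.86  0.17  1.13 -1.98]
```

View pics/s2.png

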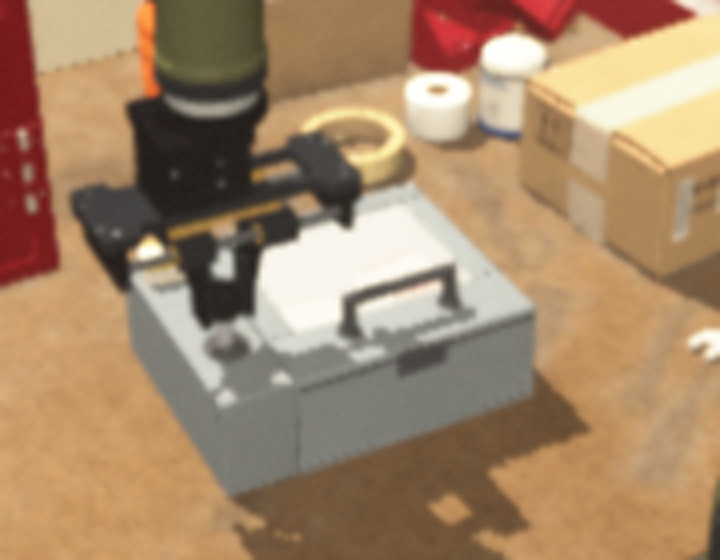

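The force rose from 7 N to 16 N with no further travel, so the knob is at its stop, and it has been held there for over 2 s. The picture shows the gripper on the raised knob at (225,300) and the lid shut. I'll release it now.

>>> jog_arm --moves '[0,0,0,0,0,0,0.6,0,0,0,0,0,0,0.6,0,0,0,0,0,0,0.6,0,0,0,0,0,0,0.6,0,0,0,0,0,0,0.6,0,0,-0.1,0,0,0,0.6,0,0,-0.22,0,0,0,0.6,0,0,-0.3,0,0,0,0.6]'

```text
time: 8.25
position: [0.5237, 0.0857, 0.2096]
tool_rot: [3.14, -0.099, 0.003]
ft_force: [0.6, -0.0, -0.4]
grip_width: 0.802
grip_force: 0.0
```

```bash
python3 - <<'E'
from h import *
from bench import ctrl
import pickle
s=ctrl.get_state(); d=ctrl.get_image("wrist"); d2=ctrl.get_image("scene");pickle.dump((s,d),open("w2.pkl","wb"))
M=R.from_rotvec(s["tool_rot"]).as_matrix()
print(s["time"],s["position"].round(4),M.round(3),s["ft_force"].round(1))
a=d["pixels"]; b=cv2.resize(d2["pixels"][170:280,200:340],None,fx=3.8,fy=3.8,interpolation=cv2.INTER_CUBIC)[:,:]
h=420; b=cv2.resize(b,(int(b.shape[1]*h/b.shape[0])//2,h//2)); b=np.vstack([b,np.zeros_like(b)])[:h]
o=np.hstack([a,b])[:, :800]; cv2.imwrite("pics/w2.png",o[:,:,::-1])
E
```

```text
8.25 [0.5237 0.0857 0.2096] [[ 0.998 -0.063  0.002]
 [-0.063 -0.998 -0.   ]
 [ 0.002  0.    -1.   ]] [ 0.6 -0.  -0.4]
```

View pics/w2.png

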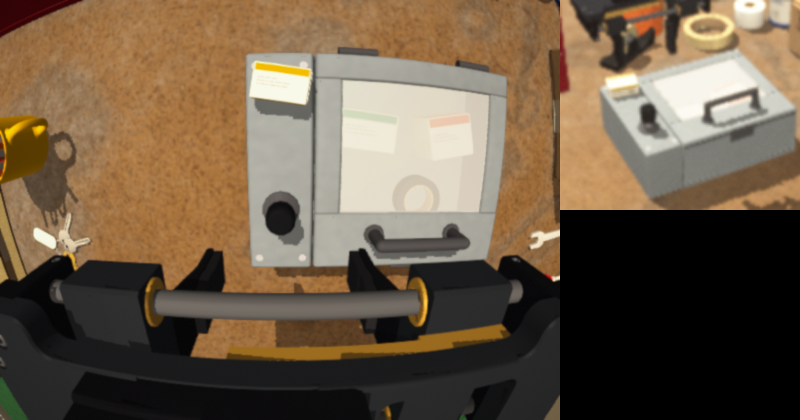

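The knob is back home: it sits close to its collar at (281,217) in the wrist view, and the side crop shows it down as well. The bar and the fuse box have not moved. I'll move over the handle and turn 90°.

>>> jog_arm --moves '[-0.01,0.05,-0.05,0,0,-0.08,0.6,-0.03,0.14,-0.05,0,0,-0.22,0.6,-0.045,0.23,-0.05,0,0,-0.38,0.6,-0.06,0.31,-0.05,0,0,-0.54,0.6,-0.075,0.37,-0.05,0,0,-0.68,0.6,-0.082,0.41,-0.03,0,0,-0.8,0.6,-0.086,0.422,0,0,0,-0.88,0.6,-0.086,0.422,0,0,0,-0.9,0.6]'

```text
time: 9.35
position: [0.4884, -0.0395, 0.2063]
tool_rot: [-2.842, -1.336, 0.004]
ft_force: [-0.8, -0.3, -0.1]
grip_width: 0.799
grip_force: 0.0
```

>>> jog_arm --moves '[0,0,0,0,0,-0.08,0.6,0,0,0,0,0,-0.22,0.6,0,0,0,0,0,-0.36,0.6,0,0,0,0,0,-0.48,0.6,0,0,0,0,0,-0.57,0.6,0,0,0,0,0,-0.6,0.6,0,0,0,0,0,-0.6,0.6,0,0,0,0,0,-0.6,0.6]'

```text
time: 10.35
position: [0.4895, -0.039, 0.2078]
tool_rot: [2.291, 2.149, -0.0]
ft_force: [-0.1, -0.5, -0.1]
grip_width: 0.803
grip_force: 0.0
```

```bash
python3 - <<'E'
from h import *
from bench import ctrl
s=ctrl.get_state(); d=ctrl.get_image("wrist")
M=R.from_rotvec(s["tool_rot"]).as_matrix()
print(s["time"],s["position"].round(4),M.round(3),s["ft_force"].round(1),s["joint_positions"].round(2))
y=-.06; ha=np.array([.490,-.039,.118])
print("shift units",(M.T@(ha-[0,0,.018]-s["position"])/.3).round(3))
cv2.imwrite("pics/w3.png",d["pixels"][:,:,::-1])
E
```

```text
10.35 [ 0.4895 -0.039   0.2078] [[ 0.064  0.998 -0.   ]
 [ 0.998 -0.064 -0.   ]
 [-0.    -0.    -1.   ]] [-0.1 -0.5 -0.1] [ 0.74  0.02 -0.71  1.83  0.01  1.29 -0.04]
shift units [0.    0.002 0.359]
```

View pics/w3.png

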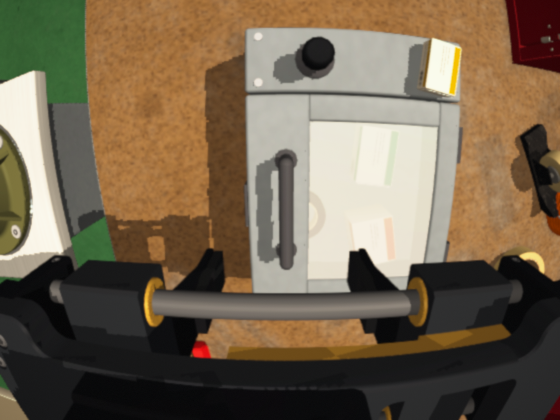

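The bar runs vertically at column 286, midway between the fingers and square to the closing axis. I'll descend, then grip.

>>> jog_arm --moves '[0,0,0.06,0,0,0,0.6,0,0,0.14,0,0,0,0.6,0,0,0.21,0,0,0,0.6,0,0,0.27,0,0,0,0.6,0,0,0.31,0,0,0,0.6,0,0,0.34,0,0,0,0.6,0,0,0.36,0,0,0,0.6,0,0,0.36,0,0,0,0.6]'

```text
time: 11.4
position: [0.4894, -0.039, 0.0997]
tool_rot: [-2.29, -2.151, 0.0]
ft_force: [0.0, 1.0, -0.6]
grip_width: 0.798
grip_force: 0.0
```

>>> jog_arm --moves '[0,0,0,0,0,0,-0.2,0,0,0,0,0,0,-0.5,0,0,0,0,0,0,-1,0,0,0,0,0,0,-1,0,0,0,0,0,0,-1,0,0,0,0,0,0,-1,0,0,0,0,0,0,-1,0,0,0,0,0,0,-1]' --newtons 50

```text
time: 12.4
position: [0.4897, -0.0391, 0.0998]
tool_rot: [2.29, 2.15, 0.001]
ft_force: [1.9, -0.8, -1.5]
grip_width: 0.115
grip_force: 50.0
```

The opening of 10 mm fits the bar. Now I'll break the seal with a slow lift.

>>> jog_arm --moves '[0,0,-0.003,0,0,0,-1,0,0,-0.006,0,0,0,-1,0,0.001,-0.009,0,0,0,-1,0,0.002,-0.012,0,0,0,-1,0,0.003,-0.016,0,0,0,-1,0,0.004,-0.02,0,0,0,-1,0,0.005,-0.024,0,0,0,-1,0,0.006,-0.028,0,0,0,-1]' --newtons 60

```text
time: 13.4
position: [0.4919, -0.0392, 0.108]
tool_rot: [2.29, 2.15, 0.002]
ft_force: [5.5, -0.3, -6.9]
grip_width: 0.116
grip_force: 60.0
```

The handle is up 8.2 mm and the force has dropped to about 7 N, so the seal is giving way. I'll continue gently to about 0.15 rad.

>>> jog_arm --moves '[0,0.002,-0.006,0,0,0,-1,0,0.004,-0.014,0,0,0,-1,0,0.007,-0.022,0,0,0,-1,0,0.01,-0.03,0,0,0,-1,0,0.013,-0.038,0,0,0,-1,0,0.016,-0.046,0,0,0,-1,0,0.018,-0.052,0,0,0,-1,0,0.018,-0.054,0,0,0,-1]'

```text
time: 14.4
position: [0.4973, -0.0396, 0.124]
tool_rot: [2.29, 2.15, 0.002]
ft_force: [7.0, -1.0, -8.7]
grip_width: 0.122
grip_force: 60.0
```

>>> jog_arm --moves '[0,0,0,0,0,0,-1,0,0,0,0,0,0,-1,0,0,0,0,0,0,-1,0,0,0,0,0,0,-1,0,0,0,0,0,0,-1,0,0,0,0,0,0,-1,0,0,0,0,0,0,-1,0,0,0,0,0,0,-1]'

```text
time: 15.4
position: [0.4973, -0.0396, 0.124]
tool_rot: [2.29, 2.15, 0.002]
ft_force: [6.8, -0.9, -8.0]
grip_width: 0.116
grip_force: 60.0
```

```bash
python3 - <<'E'
from h import *
from bench import ctrl
s=ctrl.get_state(); d=ctrl.get_image("scene")
print(s["time"],s["position"].round(4),s["ft_force"].round(1),s["qd"].round(3),s["grip_width"],s["grip_force"])
cv2.imwrite("pics/s4.png",cv2.resize(d["pixels"][150:290,190:370,::-1],None,fx=4,fy=4,interpolation=cv2.INTER_CUBIC))
E
```

```text
15.4 [ 0.4973 -0.0396  0.124 ] [ 6.8 -0.9 -8. ] [ 0.001  0.     0.002  0.     0.    -0.001  0.001] 0.11613295386539027 59.97822403907776
```

View pics/s4.png

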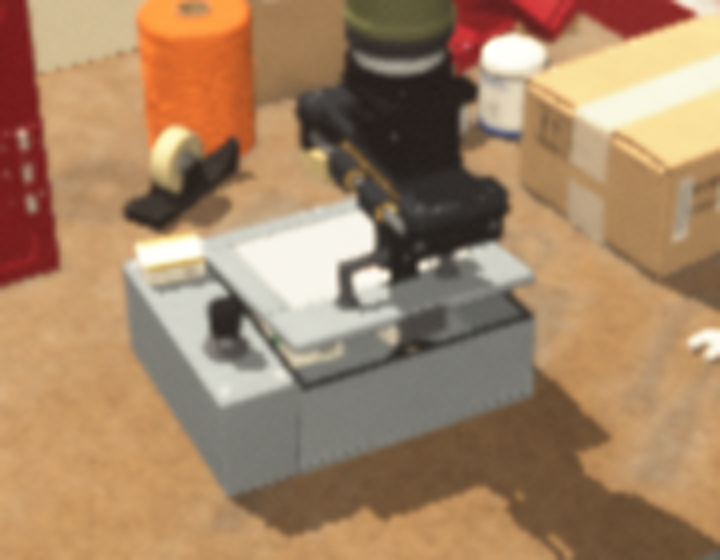

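The lid is held still and open, with the handle up 24 mm (about 0.15 rad). The knob is down at (225,320), and the fuse box is in place at (168,258).

```bash
python3 -c "
from bench import ctrl
print(ctrl.close_job())"
```

```text
the job is handed in; nothing more can be done
None
```

The job is handed in, though no verdict came back: the vent knob was held at its stop for about 2 s and sprang back down, the seal was broken gently, and the gripper is holding the lid still at about 0.15 rad (front edge about 3 cm up), with no bystander seen to move.

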